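Show a measuring cylinder's scale to the inspection camera

TASK

Take the measuring cylinder with the yellow foot out of the carrier and show it to the inspection camera: hold it upright in the air midway between the lens and the light panel, in line with the lens, with its printed scale facing the lens and the middle of the scale level with the lens centre. It is glass, so keep it upright on the way, do not knock it against the camera or the panel, and leave the other cylinders, the beaker, the wash bottle and the camera setting as they are. Finish while holding it still there in the gripper; do not set it down.

Things in the scene. Friction and masses are not known exactly. Their poses are not given: they have to be found in the camera images.
- cylinder_yellow: measuring cylinder, yellow hexagonal foot 62 mm across corners; tube 21 mm across, 170 mm tall in all, about 75 g; origin: centre of the foot's underside, z up. Printed scale (white stripe 11 mm wide, blue marks, 30 to 114 mm up) on its +x side; small pouring spout at the rim on the -x side. Bare glass to grip 116 to 165 mm up. Stands in one bay of the carrier, at any yaw
- mid_mark (a point): the middle of the scale's height, 72 mm above the yellow cylinder's underside, at the tube's axis (the dark ring mark round the tube, third of five); axes as the cylinder's
- carrier: grey plastic carrier, fixed to the bench, 100 by 280 mm (302 over its end grips), 45 mm high, walls and floor 4 mm, open on top, with three bays in a row along its y axis, 92 mm apart centre to centre; each holds one cylinder standing on the floor 4 mm above the bench; it may stand left or right of the robot's centre line; origin at the centre of its underside, x across, z up
- cylinder_red: glass measuring cylinder with a red plastic foot: tube 21 mm across, 170 mm tall in all, hexagonal foot about 62 mm across its corners; origin at the centre of the foot's underside, z up the tube; stands in another bay, to be left alone
- cylinder_blue: glass measuring cylinder with a blue plastic foot: tube 16 mm across, 140 mm tall in all, hexagonal foot about 52 mm across its corners; origin at the centre of the foot's underside, z up the tube; stands in another bay, to be left alone
- stand: inspection stand, fixed, on the other side from the carrier: base plate 90 mm wide, 14 mm high, from x = -255 to +155 mm; camera on a 22 mm post at its -x end, white light panel at its +x end, 110 mm wide, from 84 to 244 mm high, white face at x = +120 mm; post top 244 mm; origin on the bench under the point midway between lens and panel, x from camera to panel, z up
- lens (a point): centre of the camera's front glass (lens barrel 38 mm across, blue camera body 42 mm square behind it); x is the horizontal viewing direction, towards the panel, z up. Its height is set anew each time between 140 and 200 mm above the bench, by a stiff clamp on the post
- view_point (a point): the point on the lens axis midway between lens and panel, 120 mm in front of the lens and 120 mm from the panel: the middle of the scale belongs here; axes as the lens
- wash_bottle: white plastic bottle with a blue cap, 60 mm across, 150 mm tall, on the bench behind the work; origin at the centre of its underside
- beaker: small glass beaker, 54 mm across, 66 mm tall, on the bench behind the work; origin at the centre of its underside
There are look-alikes about, which are no part of the job. What is shaped like the wash_bottle but pink is not meant. Leave any brown look-alike of the beaker alone.

How it is judged (in metres and radians):
At the end, for the whole second after the job is handed in: The yellow-footed cylinder is held still in the gripper and touches nothing else; the middle of its scale is within 20 mm of midway between lens and panel, within 12 mm sideways and 12 mm in height of the lens axis; it is upright within 8 degrees and its scale faces the lens within 14 degrees (x of mid_mark in the frame of lens between 0.1 and 0.14 m and y of mid_mark in the frame of lens between -0.012 and 0.012 m and z of mid_mark in the frame of lens between -0.012 and 0.012 m and angle between cylinder_yellow's own z axis and vertical below 0.14 rad and angle between the x axis of cylinder_yellow and the x axis of lens, either way round below 0.25 rad and x of lens in the frame of cylinder_yellow above 0.05 m and contact force between the fingers and cylinder_yellow above 2 N and contact force between cylinder_yellow and stand below 0.2 N and contact force between cylinder_yellow and carrier below 0.2 N and contact force between cylinder_yellow and cylinder_red below 0.2 N and contact force between cylinder_yellow and cylinder_blue below 0.2 N and contact force between cylinder_yellow and wash_bottle below 0.2 N and contact force between cylinder_yellow and beaker below 0.2 N and linear speed of cylinder_yellow below 0.02 m/s and angular speed of cylinder_yellow below 0.15 rad/s); the arm keeps its last pose, push and grip.
It fails at once if the yellow cylinder is tipped over by more than 35 degrees (angle between cylinder_yellow's own z axis and vertical above 0.61 rad).
It fails at once if the yellow cylinder is knocked against the camera, its stand or the panel (over 3 N) (contact force between cylinder_yellow and stand above 3 N).
It fails at once if the camera is pushed from its setting by more than 8 mm (distance of lens from where it was at the start of the episode above 0.008 m).
It fails at once if another cylinder is moved by more than 30 mm or tipped over (distance of any of cylinder_red, cylinder_blue from where it was at the start of the episode above 0.03 m or angle between any of cylinder_red, cylinder_blue's own z axis and vertical above 0.4 rad).
It fails at once if the wash bottle or the beaker is moved by more than 30 mm or tipped over (distance of any of wash_bottle, beaker from where it was at the start of the episode above 0.03 m or angle between any of wash_bottle, beaker's own z axis and vertical above 0.4 rad).
It also fails if it takes over 45 s, if anything falls off the work surface, if the arm or the gripper's body presses on something with over 40 N, if the wrist force passes 120 N, or if a joint passes its speed limit or range.

ROBOT

A 6-joint arm with a two-finger parallel gripper is mounted at the origin on the work surface. World frame = base frame: x ahead of the robot, y to its left, z up, the work surface at z = 0. Lengths are in m, angles in degrees, forces in N, time in s.
With the tool pointing down it reaches from about 0.35 to 0.875 m from the base axis. Payload 4.2 kg.
Tool frame: the origin (TCP) lies at the very end of the fingers, on their centre line; the grasp point (between the pads) lies 19 mm behind it; z points along the fingers, y is the line along which they close (so a half turn about z gives the same grasp; the last joint's range is limited). The gripper opens to 87 mm and grips with 3 to 60 N. Pads are 19 mm wide; open, the fingers measure 117 mm over their backs; the gripper's body (75 mm by 190 mm) begins 51 mm behind the grasp point.
Start: joints at [-54.912, 22.042, 0.453, 0, -68.411, -14.817], TCP at [0.217, -0.586, 0.223] pointing down, gripper open.
Joint ranges: [-179.83, 179.83], [-69.29, 118.12], [-61.27, 80.66], [-181.25, 117.63], [-171.15, -9.14], [-177.46, 177.46]. Speed limits (degrees/s): [159.86, 159.86, 180, 180, 180, 180].

INTERFACE

Orientations are given as a 3x3 rotation matrix whose columns are the frame's x, y, z axes.
In Python, from station import r gives the robot as it stands.
- The arm moves only by the tool jog_arm, never from a script. Its argument "plan" is text: rows parted by semicolons, each of 7 numbers parted by spaces: the shift along the tool's x, y, z normalised to -1 to 1, where 1 is 0.025 m, then the turn, a rotation vector about the tool's x, y, z normalised to -1 to 1, where 1 is 8 degrees, then the closure, from -1 (fully open) to 1 (shut). A call has exactly 10 rows; each row shifts and turns the commanded pose from where the row before left it, along the tool's axes as they then stand; what a row does not reach is not made up. A row lasts 1/10 s, in which the tool goes at most 50 mm and 8.59 degrees, less where a joint would pass 70% of its speed; a pose out of reach is approached as far as the arm can. A call with a number of a shift or a turn outside -1 to 1 is refused whole. A call with a gripper value outside its range is refused whole. The fingers move at their own pace and stop on an object; the grip force is fixed at half the most. Time passes only in rows, so rows that do not move let the fingers close, or fill a call up. It gives the time, the measured TCP pose, the force, the opening and the grip force at its end, in the units of the state.
- r.sense(): the state, without advancing time (a new reading comes with each control period).
- r.capture(name): name is "scene" or "top" or "wrist"; returns (picture, depth): 384x512x3 uint8, red, green, blue; 384x512 float32, m along the optical axis (not along the pixel's ray), 0 where there is no reading.
- r.get_calibration(name): a dict with "mtx" (3x3 intrinsics, pixels), "extrinsics" (4x4, takes a point from camera to world coordinates). Camera axes: x right, y up, looking along -z (the intrinsics and any distortion apply to the point x, -y, -z); pixel columns grow to the right and rows downward; lengths in m; the calibration is good to about 2 mm. The wrist camera is an equidistant fisheye: a pixel r from the principal point sees the ray r / f radians off the axis. A picture is of the moment at which its call begins: read the wrist's pose just before it. get_calibration takes no time and is no camera call; for the wrist camera it gives the pose at the moment of the call.
- r.finish_job(): hands the job in; it is judged then, once.
The state is a dict: "time_s": time; "joints": joint angles; "joint_velocities": joint speeds; "effort": joint torques, N m; "tcp_pos": TCP position; "ee_rot": TCP orientation; "wrist_force": force on the tool from outside, world axes, zero at the start; "moment": the same for the moment, N m; "gripper_width": opening from 0.0 (shut) to 1.0 (fully open); "gripper_force": force on a finger pad.
Only numpy, scipy, OpenCV 4.12 (cv2) and the standard library are available. Lean on these libraries where they do the work, as an engineer would, in place of code of your own. Each camera call takes 0.05 s, during which the arm holds its last target. There are 200 camera calls.

## Working session

There is one attempt and no reset: what is moved stays moved. The work goes in short steps, Python scripts to look and compute and a tool call to move; the robot and the scene stay as the last step left them, time stands still between calls to the robot, and variables do not carry over. Pictures are saved under pics/ and viewed, at most 10 in all, crops included, and the job is handed in when it is done.

Besides the shell and the picture viewer there is one more tool, called after "Emit:" in YAML: its name, and indented under it one key for each argument. jog_arm: Moves the arm, as the interface text tells. Scaled input: -1 to 1 covers 0.025 m each way for a shift and 8 degrees each way for a turn. Its arguments: {"type":"object","properties":{"plan":{"type":"string"}},"required":["plan"]}

```bash
mkdir -p pics; cat > h.py <<'E'
import numpy as np, cv2
from station import r
def cap(n):
    c=r.get_calibration(n); im,d=r.capture(n); return im,d,np.array(c["mtx"]),np.array(c["extrinsics"])
def ray(K,T,u,v):
    d=np.array([(u-K[0,2])/K[0,0],-(v-K[1,2])/K[1,1],-1.]); return T[:3,3],T[:3,:3]@d
def onz(K,T,u,v,z):
    o,d=ray(K,T,u,v); return o+d*(z-o[2])/d[2]
def pts(d,K,T):
    v,u=np.mgrid[:d.shape[0],:d.shape[1]]
    p=np.stack([(u-K[0,2])/K[0,0]*d,-(v-K[1,2])/K[1,1]*d,-d],-1); return p@T[:3,:3].T+T[:3,3]
E
python3 - <<'E'
from h import *
for n in("scene","top"):
    im,d,K,T=cap(n); cv2.imwrite(f"pics/{n}.png",im[...,::-1]); np.savez(f"{n}.npz",im=im,d=d,K=K,T=T); print(n,K.round(1).tolist(),T.round(3).tolist())
    print(r.get_calibration(n).keys())
s=r.sense();print(s)
E
```

```text
scene [[453.4, 0.0, 246.4], [0.0, 453.4, 192.8], [0.0, 0.0, 1.0]] [[0.252, -0.785, 0.566, 1.396], [0.968, 0.198, -0.156, -0.241], [0.01, 0.586, 0.81, 1.201], [0.0, 0.0, 0.0, 1.0]]
dict_keys(['mtx', 'extrinsics'])
top [[442.5, 0.0, 262.4], [0.0, 442.5, 198.3], [0.0, 0.0, 1.0]] [[-0.023, 0.993, -0.112, 0.509], [-1.0, -0.022, 0.009, -0.044], [0.006, 0.112, 0.994, 1.538], [0.0, 0.0, 0.0, 1.0]]
dict_keys(['mtx', 'extrinsics'])
{'time_s': 0.1, 'joints': array([-5.49115582e+01,  2.20844741e+01,  3.87945781e-01, -2.49213645e-02,
       -6.84100683e+01, -1.48171514e+01]), 'joint_velocities': array([-0.06246794, -0.09623805,  0.14964471,  0.08789381,  0.12279287,
       -0.04533123]), 'effort': array([-3.05931308e-04, -3.91689706e+01,  1.87934893e+01,  4.23190981e+00,
        1.34463591e-02, -7.43085388e-05]), 'tcp_pos': array([ 0.21637876, -0.58578255,  0.22159213]), 'ee_rot': array([[-9.38118197e-01, -3.46314458e-01, -7.38507107e-04],
       [-3.46315235e-01,  9.38116559e-01,  1.75481570e-03],
       [ 8.50876969e-05,  1.90198081e-03, -9.99998188e-01]]), 'wrist_force': array([-0.20788143, -0.49890989, -0.4426118 ]), 'moment': array([-0.05347745,  0.05107551,  0.01464824]), 'gripper_force': 0.0, 'gripper_width': 1.0017030437310626}
```

View pics/scene.png

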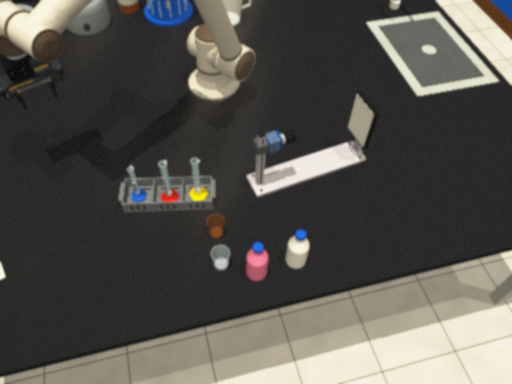

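View pics/top.png

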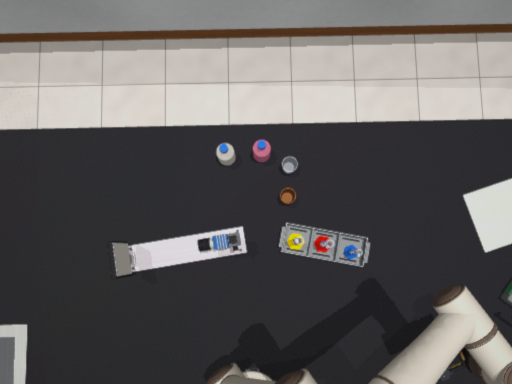

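The scene view shows the yellow foot at (199,195), red at (169,196) and blue at (138,196), all in the carrier. The stand runs from (258,185) to (362,155), with the lens at about (292,136). In the top view yellow is at (296,241), and the stand has its lens at about (203,244) and its panel at (122,258). Three cylinders could be mistaken for one another, and the yellow foot is the one I want. Next I'll measure and check a close crop.

```bash
python3 - <<'E'
from h import *
S=np.load("scene.npz");P=np.load("top.npz")
a=cv2.resize(S['im'][120:220,110:380],None,fx=2.9,fy=2.9,interpolation=cv2.INTER_CUBIC)
b=cv2.resize(P['im'][215:285,105:375],None,fx=2.9,fy=2.9,interpolation=cv2.INTER_CUBIC)
cv2.imwrite("pics/crop.png",np.vstack([a,b])[...,::-1])
for n,D in(("scene",S),("top",P)):
    im,d,K,T=D['im'],D['d'],D['K'],D['T']; hsv=cv2.cvtColor(im,cv2.COLOR_RGB2HSV); X=pts(d,K,T)
    roi=np.zeros(d.shape,bool)
    if n=="scene": roi[120:215,110:380]=1
    else: roi[215:285,105:375]=1
    for c,lo,hi in(("yellow",22,35),("blue",100,125),("red",0,6)):
        m=(hsv[...,0]>=lo)&(hsv[...,0]<=hi)&(hsv[...,1]>140)&(hsv[...,2]>80)&roi
        k,lab,st,ce=cv2.connectedComponentsWithStats(m.astype(np.uint8))
        for i in range(1,k):
            if st[i,4]>15:
                q=X[(lab==i)&(d>0)]; print(n,c,st[i].tolist(),ce[i].round(1),np.median(q,0).round(3),q.min(0).round(3),q.max(0).round(3))
    # stand base (white, z~0.014)
    m=roi&(X[...,2]>.008)&(X[...,2]<.022)&(im.min(-1)>130)
    q=X[m][:,:2].astype(np.float32); print(n,"base",len(q),cv2.minAreaRect(q))
    m=roi&(X[...,2]>.09)&(X[...,2]<.26)&(X[...,1]>.15)&(d>0)
    q=X[m]; print("high",len(q),q.min(0),q.max(0))
    q=q[q[:,1]>.33] if len(q) else q; print("panel",cv2.minAreaRect(q[:,:2].astype(np.float32)), q[:,2].max())
E
```

```text
scene yellow [189, 187, 19, 14, 173] [198.4 194.3] [ 0.538 -0.166  0.015] [ 0.497 -0.194  0.002] [ 0.586 -0.135  0.051]
scene blue [276, 130, 5, 10, 18] [277.7 133.6] [0.519 0.092 0.216] [0.32  0.09  0.003] [0.546 0.169 0.22 ]
scene blue [132, 190, 14, 12, 115] [138.4 195.9] [ 0.497 -0.352  0.016] [ 0.471 -0.374  0.005] [ 0.514 -0.331  0.031]
scene red [161, 189, 18, 13, 140] [169.7 196.5] [ 0.525 -0.254  0.016] [ 0.489 -0.284  0.006] [ 0.564 -0.229  0.049]
scene base 2373 ((0.5238853096961975, 0.04899865388870239), (0.11412020027637482, 0.7424858808517456), 4.797115325927734)
high 496 [0.43125258 0.37145673 0.09005544] [0.54068003 0.40396039 0.21893207]
panel ((0.4869224429130554, 0.38119152188301086), (0.11045874655246735, 0.019695928320288658), 14.792478561401367) 0.21893207318891617
top yellow [287, 234, 17, 16, 142] [293.7 241.7] [ 0.526 -0.158  0.015] [ 0.503 -0.193  0.005] [ 0.555 -0.138  0.173]
top blue [213, 237, 4, 12, 33] [214.5 242.5] [0.528 0.089 0.216] [0.513 0.086 0.21 ] [0.545 0.095 0.221]
top blue [344, 245, 13, 15, 108] [349.3 251.8] [ 0.489 -0.347  0.016] [ 0.465 -0.373  0.006] [ 0.513 -0.331  0.098]
top red [314, 236, 14, 16, 122] [320.  243.6] [ 0.52  -0.249  0.015] [ 0.494 -0.277  0.003] [ 0.546 -0.23   0.033]
top base 2350 ((0.515227198600769, 0.004763901233673096), (0.13663458824157715, 0.8028283715248108), 0.7467367053031921)
high 739 [0.43226894 0.37040172 0.09024352] [0.54088437 0.40065697 0.25108229]
panel ((0.48605865240097046, 0.38499680161476135), (0.10973642021417618, 0.01883174292743206), 8.235990524291992) 0.2510822919805653
```

View pics/crop.png

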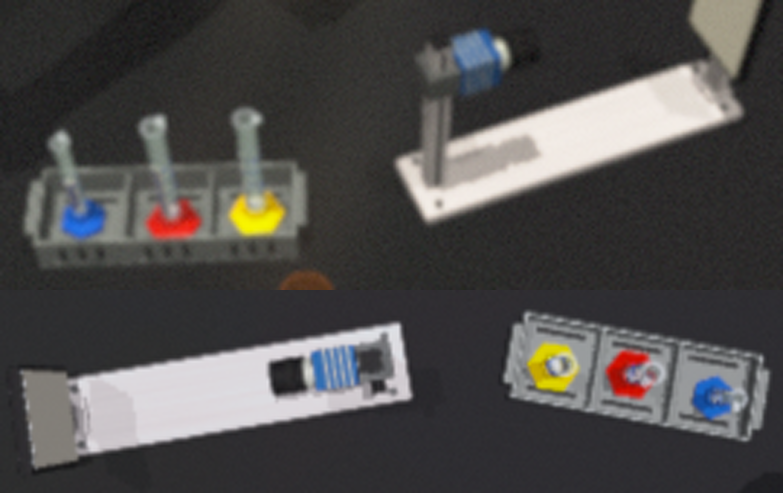

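The crop confirms the choice: the yellow-foot cylinder stands in the bay nearest the stand, with its foot at crop (553,367) and its spout towards upper right in the scene crop. Now for the exact geometry of the stand, the lens and the yellow axis.

```bash
python3 - <<'E'
from h import *
for n,roi in(("scene",(slice(120,215),slice(235,380))),("top",(slice(215,285),slice(105,260)))):
    D=np.load(n+".npz");im,d,K,T=[D[k] for k in('im','d','K','T')];X=pts(d,K,T)
    x=X[roi].reshape(-1,3);c=im[roi].reshape(-1,3).astype(int)
    m=(x[:,2]>.006)&(x[:,2]<.024)&(c.min(1)>130)&(x[:,1]>.03)&(x[:,1]<.36)
    print(n,"base",cv2.minAreaRect(x[m][:,:2].astype(np.float32)))
    q=x[(x[:,2]>.1)&(x[:,1]>.03)&(x[:,1]<.25)&(x[:,0]>.46)&(x[:,0]<.6)]
    for y in np.arange(.04,.2,.01):
        w=q[abs(q[:,1]-y)<.005]
        if len(w): print(round(y,2),len(w),"x",w[:,0].min().round(3),w[:,0].max().round(3),"z",np.percentile(w[:,2],[5,50,90]).round(3))
D=np.load("top.npz");im,d,K,T=[D[k] for k in('im','d','K','T')]
hsv=cv2.cvtColor(im,cv2.COLOR_RGB2HSV)
for n in("top","scene"):
    D=np.load(n+".npz");im,d,K,T=[D[k] for k in('im','d','K','T')]
    hsv=cv2.cvtColor(im,cv2.COLOR_RGB2HSV)
    for lo,hi,u0,u1 in((22,35,180,310),(0,6,155,330),(100,125,125,360)):
        m=(hsv[...,0]>=lo)&(hsv[...,0]<=hi)&(hsv[...,1]>140)&(hsv[...,2]>80); m[:185]=0;m[285 if n=="top" else 215:]=0; m[:,:u0 if n=="scene" else 280]=0; m[:,u1 if n=="top" else 230:]=0
        k,lab,st,ce=cv2.connectedComponentsWithStats(m.astype(np.uint8)); i=1+st[1:,4].argmax()
        (u,v),rad=cv2.minEnclosingCircle(np.argwhere(lab==i)[:,::-1].astype(np.float32))
        print(n,lo,u,v,rad,onz(K,T,u,v,.014))
E
```

```text
scene base ((0.5126195549964905, 0.19430804252624512), (0.09501489996910095, 0.34181103110313416), 8.063358306884766)
0.04 113 x 0.524 0.558 z [0.107 0.2   0.243]
0.05 71 x 0.523 0.555 z [0.109 0.205 0.242]
0.06 61 x 0.509 0.554 z [0.18  0.213 0.217]
0.07 62 x 0.508 0.555 z [0.182 0.213 0.218]
0.08 67 x 0.508 0.552 z [0.179 0.214 0.218]
0.09 63 x 0.503 0.551 z [0.18  0.214 0.218]
0.1 35 x 0.518 0.55 z [0.184 0.208 0.216]
0.11 42 x 0.511 0.541 z [0.19  0.208 0.214]
0.12 43 x 0.511 0.543 z [0.193 0.21  0.216]
0.13 40 x 0.503 0.542 z [0.191 0.209 0.215]
0.14 36 x 0.511 0.54 z [0.193 0.208 0.214]
0.15 4 x 0.526 0.538 z [0.2   0.203 0.208]
top base ((0.5149143934249878, 0.1956438422203064), (0.09078383445739746, 0.3405614495277405), 8.31255054473877)
0.04 52 x 0.506 0.556 z [0.204 0.216 0.247]
0.05 41 x 0.515 0.554 z [0.209 0.214 0.243]
0.06 53 x 0.512 0.553 z [0.21  0.216 0.219]
0.07 49 x 0.512 0.554 z [0.211 0.216 0.22 ]
0.08 45 x 0.509 0.551 z [0.209 0.215 0.219]
0.09 50 x 0.51 0.551 z [0.212 0.216 0.219]
0.1 38 x 0.51 0.549 z [0.203 0.21  0.213]
0.11 41 x 0.507 0.543 z [0.202 0.208 0.214]
0.12 45 x 0.507 0.543 z [0.2   0.211 0.217]
0.13 43 x 0.505 0.544 z [0.197 0.21  0.215]
0.14 28 x 0.505 0.541 z [0.201 0.209 0.214]
top 22 295.308837890625 241.2205810546875 8.610793113708496 [ 0.52998992 -0.1662638   0.014     ]
top 0 322.1153869628906 243.6794891357422 8.287446022033691 [ 0.51949179 -0.25795207  0.014     ]
top 100 350.1956481933594 251.93478393554688 7.165771961212158 [ 0.48918352 -0.35307245  0.014     ]
scene 22 198.0 192.5 9.12424373626709 [ 0.5281775  -0.16486002  0.014     ]
scene 0 169.4736785888672 196.3508758544922 8.63276195526123 [ 0.52082129 -0.25638391  0.014     ]
scene 100 138.5 196.0 7.159010887145996 [ 0.49519128 -0.35227502  0.014     ]
```

```bash
python3 - <<'E'
from h import *
s=r.sense();c=r.get_calibration("wrist");T=np.array(c["extrinsics"]);R=s["ee_rot"]
print(c, "in tool:",R.T@(T[:3,3]-s["tcp_pos"]),(R.T@T[:3,:3]).round(3))
E
```

```text
{'mtx': array([[297.31863964,   0.        , 250.60847656],
       [  0.        , 297.31863964, 193.25031247],
       [  0.        ,   0.        ,   1.        ]]), 'extrinsics': array([[-3.46296671e-01, -9.01227839e-01, -2.60512952e-01,
         1.45392999e-01],
       [ 9.38124636e-01, -3.32414470e-01, -9.70710437e-02,
        -6.11952662e-01],
       [ 8.84852093e-04, -2.78008997e-01,  9.60578063e-01,
         3.83515651e-01],
       [ 0.00000000e+00,  0.00000000e+00,  0.00000000e+00,
         1.00000000e+00]])} in tool: [ 0.07566992  0.00034075 -0.16191673] [[-0.     0.961  0.278]
 [ 1.    -0.     0.001]
 [ 0.001  0.278 -0.961]]
```

Emit:
jog_arm:
  plan: "0 0 -1 0 0 0 -1;0 0 -1 0 0 0 -1;0 0 -1 0 0 0 -1;-0.88 0.57 -0.5 0 0 0 -1;-0.88 0.57 0 0 0 0 -1;-0.88 0.57 0 0 0 0 -1;-0.88 0.57 0 0 0 0 -1;-0.88 0.57 0 0 0 0 -1;-0.88 0.57 0 0 0 0 -1;-0.88 0.57 0 0 0 0 -1"

```text
time_s: 1.1
tcp_pos: [0.3268, -0.4382, 0.3095]
ee_rot: [[-0.938, -0.346, -0.001], [-0.346, 0.938, 0.001], [0.0, 0.001, -1.0]]
wrist_force: [0.2, 0.6, -0.5]
gripper_width: 1.004
gripper_force: 0.0
```

```bash
cat >> h.py <<'E'
def wcap(name):
    s=r.sense(); im,d,K,T=cap("wrist"); np.savez(name+".npz",im=im,d=d,K=K,T=T,tcp=s["tcp_pos"],R=s["ee_rot"]); return im,d,K,T
def wproj(K,T,p):
    q=T[:3,:3].T@(np.array(p)-T[:3,3]); x,y,z=q[0],-q[1],-q[2]; rr=np.hypot(x,y); t=np.arctan2(rr,z)
    return np.array([K[0,2]+K[0,0]*t*x/rr,K[1,2]+K[1,1]*t*y/rr])
def wray(K,T,u,v):
    a,b=(u-K[0,2])/K[0,0],(v-K[1,2])/K[1,1]; t=np.hypot(a,b); s=np.sinc(t/np.pi)
    return T[:3,3],T[:3,:3]@np.array([a*s,-b*s,-np.cos(t)])
E
python3 - <<'E'
from h import *
im,d,K,T=wcap("w1"); cv2.imwrite("pics/w1.png",im[...,::-1])
for z in(.004,.076,.174): print(wproj(K,T,(.529,-.1655,z)))
E
```

```text
[343.35500332 301.00593871]
[353.39765756 323.75401755]
[369.84926202 362.13775293]
```

View pics/w1.png

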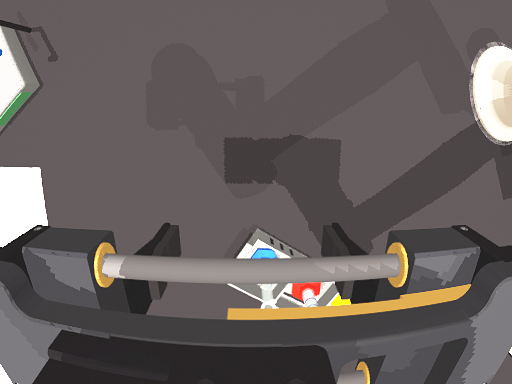

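The wrist view is blocked towards tool -x: blue at (263,255), red at (305,288), and yellow half hidden at (343,300). The clear side is tool +x, so I'll go past the cylinder and look back at it.

Emit:
jog_arm:
  plan: "-1 0.38 0 0 0 0 -1;-1 0.38 0 0 0 0 -1;-1 0.38 0 0 0 0 -1;-1 0.38 0 0 0 0 -1;-1 0.38 0 0 0 0 -1;-1 0.38 0 0 0 0 -1;-1 0.38 0 0 0 0 -1;-1 0.38 0 0 0 0 -1;-1 0.38 0 0 0 0 -1;-1 0.38 0 0 0 0 -1"

```text
time_s: 2.15
tcp_pos: [0.5286, -0.2628, 0.3095]
ee_rot: [[-0.938, -0.346, -0.001], [-0.346, 0.938, 0.0], [0.001, 0.001, -1.0]]
wrist_force: [0.2, -0.3, 0.1]
gripper_width: 1.0
gripper_force: 0.0
```

Emit:
jog_arm:
  plan: "-1 0.38 0 0 0 0 -1;-1 0.38 0 0 0 0 -1;-1 0.38 0 0 0 0 -1;-1 0.38 0 0 0 0 -1;-1 0.38 0 0 0 0 -1;-1 0.38 0 0 0 0 -1;-1 0.38 0 0 0 0 -1;-1 0.38 0 0 0 0 -1;0 0 0 0 0 0 -1;0 0 0 0 0 0 -1"

```text
time_s: 3.15
tcp_pos: [0.6893, -0.1227, 0.3088]
ee_rot: [[-0.938, -0.347, -0.002], [-0.347, 0.938, -0.0], [0.002, 0.001, -1.0]]
wrist_force: [-0.2, -0.2, 0.9]
gripper_width: 1.003
gripper_force: 0.0
```

```bash
python3 - <<'E'
from h import *
im,d,K,T=wcap("w2")
P=[wproj(K,T,(.529,-.1655,z)) for z in(.004,.076,.174)]; print(P, r.sense()["tcp_pos"])
c=P[1].astype(int); u0=max(c[0]-75,0);v0=max(c[1]-60,0)
cr=im[v0:v0+120,u0:u0+150]; print(u0,v0)
cv2.imwrite("pics/w2.png",cv2.resize(cr,None,fx=5,fy=5,interpolation=cv2.INTER_CUBIC)[...,::-1])
E
```

```text
[array([260.63393856,  53.61503453]), array([262.42564968,  43.65092694]), array([266.20093319,  22.87033057])] [ 0.68893766 -0.12329218  0.30943721]
187 0
```

View pics/w2.png

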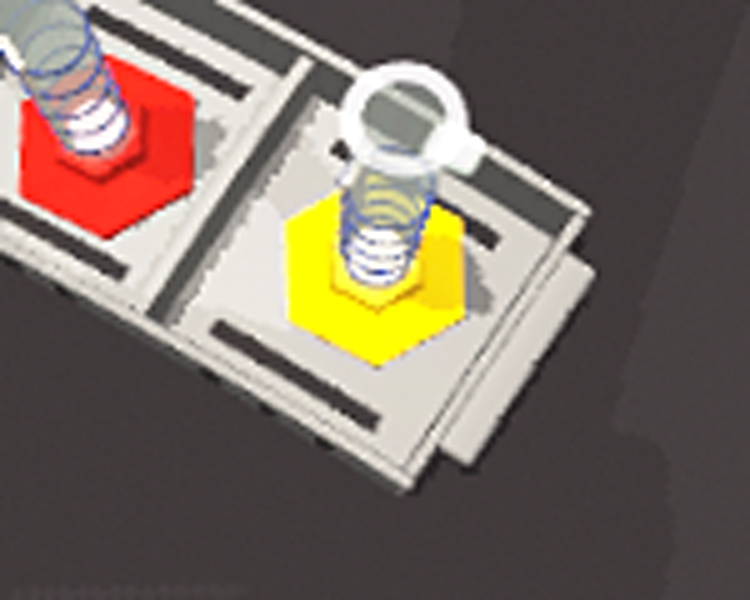

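From behind, the rim is at crop (405,117) and its spout at (475,148), with the yellow foot around (377,280). The spout points along about +y, so the scale faces about -y, close to what's needed. I'll turn that into numbers.

```bash
python3 - <<'E'
from h import *
D=np.load("w2.npz");im,K,T,R,tcp=[D[k] for k in('im','K','T','R','tcp')]
def w(cx,cy,z):
    o,d=wray(K,T,187+(cx+.5)/5-.5,(cy+.5)/5-.5); return o+d*(z-o[2])/d[2]
c=w(405,117,.174)
for s in((475,148),(482,152)): e=w(*s,.172)-c; print("spout yaw",np.degrees(np.arctan2(e[1],e[0])),np.linalg.norm(e))
hsv=cv2.cvtColor(im,cv2.COLOR_RGB2HSV); m=((abs(hsv[...,0].astype(int)-28)<7)&(hsv[...,1]>150)).astype(np.uint8); m[90:]=0
q=np.argwhere(m)[:,::-1]; q=np.array([ (lambda od: od[0]+od[1]*(.014-od[0][2])/od[1][2])(wray(K,T,*p))[:2] for p in q])
print("rim",c,"foot",cv2.minEnclosingCircle(q.astype(np.float32)), "foot via hand",w(376,265,.014))
g=np.array([.529,-.1655,.125])-tcp; print("tool delta",R.T@g)
g=np.array([*c[:2],.125])-tcp; print("tool delta rim",R.T@g)
E
```

```text
spout yaw 88.09984337165426 0.01530840253701052
spout yaw 87.32942447759767 0.01689737278225979
rim [ 0.52862422 -0.16416314  0.174     ] foot ((0.5299689769744873, -0.16406238079071045), 0.03043687902390957) foot via hand [ 0.52876915 -0.16405578  0.014     ]
tool delta [0.16477363 0.0154033  0.1841764 ]
tool delta rim [0.16466196 0.01678747 0.18417718]
```

Emit:
jog_arm:
  plan: "0.94 0.094 0 0 0 0 -1;0.94 0.094 0 0 0 0 -1;0.94 0.094 0 0 0 0 -1;0.94 0.094 0 0 0 0 -1;0.94 0.094 0 0 0 0 -1;0.94 0.094 0 0 0 0 -1;0.94 0.094 0 0 0 0 -1;0 0 0.5 0 0 0 -1;0 0 0.9 0 0 0 -1;0 0 0 0 0 0 -1"

```text
time_s: 4.2
tcp_pos: [0.527, -0.1647, 0.2721]
ee_rot: [[-0.939, -0.345, -0.006], [-0.345, 0.939, 0.002], [0.005, 0.003, -1.0]]
wrist_force: [-0.9, -0.1, -0.3]
gripper_width: 1.002
gripper_force: 0.0
```

```bash
python3 - <<'E'
from h import *
s=r.sense(); R=s["ee_rot"]; print(s["tcp_pos"], R.T@(np.array([.529,-.1643,.125])-s["tcp_pos"]))
im,d,K,T=wcap("w3")
cv2.imwrite("pics/w3.png",im[...,::-1]); print(wproj(K,T,(.529,-.1643,.174)))
E
```

```text
[ 0.52703791 -0.16469312  0.27213326] [-0.00271118 -0.00081739  0.14711962]
[249.79694021 196.2418419 ]
```

View pics/w3.png

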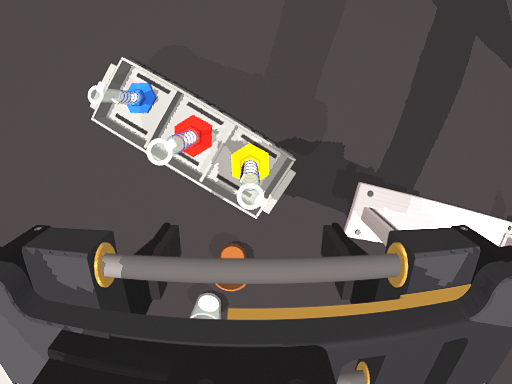

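The rim shows at (250,196), as predicted, centred between the fingers at columns 165 and 335. I'll go down and grip.

Emit:
jog_arm:
  plan: "-0.1 0 0.5 0 0 0 -1;0 0 0.8 0 0 0 -1;0 0 0.8 0 0 0 -1;0 0 0.8 0 0 0 -1;0 0 0.8 0 0 0 -1;0 0 0.8 0 0 0 -1;0 0 0.8 0 0 0 -1;0 0 0.5 0 0 0 -1;0 0 0 0 0 0 -1;0 0 0 0 0 0 -1"

```text
time_s: 5.25
tcp_pos: [0.5324, -0.1639, 0.1305]
ee_rot: [[-0.938, -0.347, 0.001], [-0.347, 0.938, -0.001], [-0.001, -0.001, -1.0]]
wrist_force: [-0.1, 0.3, 0.7]
gripper_width: 0.999
gripper_force: 0.0
```

Emit:
jog_arm:
  plan: "0 0 0 0 0 0 0;0 0 0 0 0 0 0.3;0 0 0 0 0 0 0.5;0 0 0 0 0 0 1;0 0 0 0 0 0 1;0 0 0 0 0 0 1;0 0 0 0 0 0 1;0 0 0 0 0 0 1;0 0 0 0 0 0 1;0 0 0 0 0 0 1"

```text
time_s: 6.25
tcp_pos: [0.5316, -0.1637, 0.13]
ee_rot: [[-0.938, -0.346, -0.0], [-0.346, 0.938, 0.0], [0.0, 0.0, -1.0]]
wrist_force: [-0.4, 0.3, -0.5]
gripper_width: 0.235
gripper_force: 30.0
```

Emit:
jog_arm:
  plan: "0 0 -0.2 0 0 0 1;0 0 -0.4 0 0 0 1;0 0 -0.8 0 0 0 1;0 0 -0.8 0 0 0 1;0 0 -0.8 0 0 0 1;0 0 -0.8 0 0 0 1;0 0 -0.8 0 0 0 1;0 0 -0.8 0 0 0 1;0 0 -0.8 0 0 0 1;0 0 -0.8 0 0 0 1"

```text
time_s: 7.25
tcp_pos: [0.5315, -0.1637, 0.3069]
ee_rot: [[-0.938, -0.346, 0.001], [-0.346, 0.938, -0.0], [-0.001, -0.0, -1.0]]
wrist_force: [-0.2, 0.5, -0.5]
gripper_width: 0.234
gripper_force: 30.0
```

Emit:
jog_arm:
  plan: "0 0 -0.8 0 0 0 1;0 0 -0.8 0 0 0 1;0 0 -0.8 0 0 0 1;0 0 -0.8 0 0 0 1;0 0 -0.6 0 0 0 1;0 0 -0.4 0 0 0 1;0 0 -0.2 0 0 0 1;0 0 0 0 0 0 1;0 0 0 0 0 0 1;0 0 0 0 0 0 1"

```text
time_s: 8.25
tcp_pos: [0.5314, -0.1636, 0.4141]
ee_rot: [[-0.938, -0.346, -0.002], [-0.346, 0.938, 0.0], [0.002, 0.001, -1.0]]
wrist_force: [0.2, 0.0, -0.2]
gripper_width: 0.235
gripper_force: 30.0
```

```bash
python3 - <<'E'
from h import *
s=r.sense(); R=s["ee_rot"]; print(s["tcp_pos"],s["joints"],s["gripper_force"], R.T@(np.array([.5065,.260,.415])-s["tcp_pos"]))
im,d,K,T=cap("scene"); np.savez("s2.npz",im=im,d=d,K=K,T=T)
t=s["tcp_pos"]
def pj(p): q=T[:3,:3].T@(p-T[:3,3]); return np.array([K[0,2]-K[0,0]*q[0]/q[2],K[1,2]+K[1,1]*q[1]/q[2]])
c=pj(t-[0,0,.05]).astype(int);print(c)
cr=im[max(c[1]-45,0):c[1]+55,c[0]-50:c[0]+50]
cv2.imwrite("pics/s2.png",cv2.resize(cr,None,fx=6,fy=6,interpolation=cv2.INTER_CUBIC)[...,::-1])
E
```

```text
[ 0.53141166 -0.16361621  0.41409264] [-4.20881870e-01  1.13767199e+01  1.22191283e+01 -1.71645212e-02
 -9.09522539e+01 -6.93094692e+01] 29.999500773847103 [-0.12338866  0.40601332 -0.00072681]
[188 114]
```

View pics/s2.png

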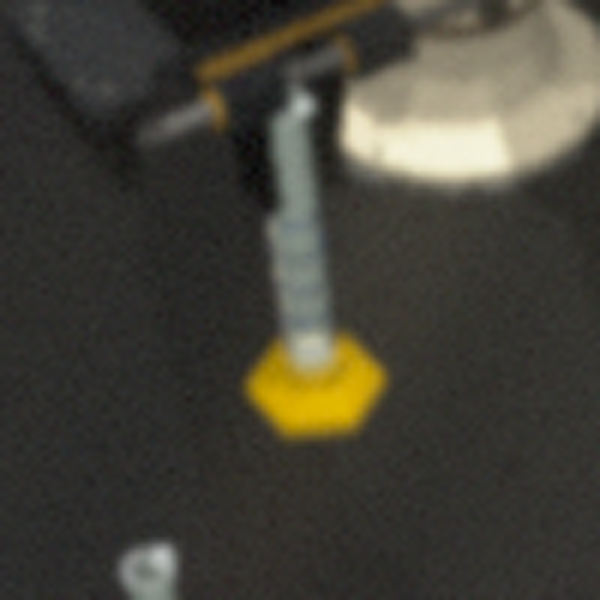

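The cylinder is held upright and clear of the carrier, with its foot at crop (315,388). I'll carry it over the camera to above the view point.

Emit:
jog_arm:
  plan: "-0.13 0.43 0 0 0 0 1;-0.26 0.855 0 0 0 0 1;-0.26 0.855 0 0 0 0 1;-0.26 0.855 0 0 0 0 1;-0.26 0.855 0 0 0 0 1;-0.26 0.855 0 0 0 0 1;-0.26 0.855 0 0 0 0 1;-0.26 0.855 0 0 0 0 1;-0.26 0.855 0 0 0 0 1;-0.26 0.855 0 0 0 0 1"

```text
time_s: 9.3
tcp_pos: [0.5187, 0.0497, 0.4149]
ee_rot: [[-0.938, -0.347, -0.0], [-0.347, 0.938, 0.0], [0.0, 0.0, -1.0]]
wrist_force: [1.1, -0.2, -0.4]
gripper_width: 0.233
gripper_force: 30.0
```

Emit:
jog_arm:
  plan: "-0.26 0.855 0 0 0 0 1;-0.26 0.855 0 0 0 0 1;-0.26 0.855 0 0 0 0 1;-0.26 0.855 0 0 0 0 1;-0.26 0.855 0 0 0 0 1;-0.26 0.855 0 0 0 0 1;-0.26 0.855 0 0 0 0 1;-0.26 0.855 0 0 0 0 1;-0.26 0.855 0 0 0 0 1;-0.13 0.43 0 0 0 0 1"

```text
time_s: 10.3
tcp_pos: [0.5061, 0.2621, 0.4144]
ee_rot: [[-0.937, -0.348, -0.001], [-0.348, 0.937, -0.0], [0.001, 0.0, -1.0]]
wrist_force: [0.2, 0.0, 0.2]
gripper_width: 0.233
gripper_force: 30.0
```

Emit:
jog_arm:
  plan: "0 0 0 0 0 -0.33 1;0 0 0 0 0 -0.33 1;0 0 0 0 0 -0.33 1;0 0 0 0 0 -0.33 1;0 0 0 0 0 0 1;0 0 0 0 0 0 1;0 0 0 0 0 0 1;0 0 0 0 0 0 1;0 0 0 0 0 0 1;0 0 0 0 0 0 1"

```text
time_s: 11.3
tcp_pos: [0.5068, 0.2602, 0.415]
ee_rot: [[-0.859, -0.512, -0.0], [-0.512, 0.859, -0.0], [0.0, 0.0, -1.0]]
wrist_force: [0.7, -0.3, -1.2]
gripper_width: 0.235
gripper_force: 30.0
```

```bash
python3 - <<'E'
from h import *
s=r.sense(); R=s["ee_rot"]; print(s["tcp_pos"],R.round(3).tolist(),s["gripper_force"], R.T@(np.array([.5065,.260,.249])-s["tcp_pos"]))
# side geometry of held cylinder and stand from the two views
for n in("scene","top"):
    im,d,K,T=cap(n); np.savez(n+"3.npz",im=im,d=d,K=K,T=T); X=pts(d,K,T)
    hsv=cv2.cvtColor(im,cv2.COLOR_RGB2HSV)
    m=(abs(hsv[...,0].astype(int)-28)<7)&(hsv[...,1]>140)&(hsv[...,2]>80)&(abs(X[...,1]-.26)<.1)&(X[...,2]>.15)
    v,u=np.nonzero(m); 
    if len(u):
        (a,b),_=cv2.minEnclosingCircle(np.c_[u,v].astype(np.float32)); print(n,len(u),onz(K,T,a,b,s["tcp_pos"][2]-.126+.010),np.median(X[m],0))
im,d,K,T=wcap("w4"); cv2.imwrite("pics/w4.png",im[...,::-1])
E
```

```text
[0.50678969 0.26015726 0.41501299] [[-0.859, -0.512, -0.0], [-0.512, 0.859, -0.0], [0.0, 0.0, -1.0]] 29.999486161395907 [3.18936521e-04 1.24027483e-05 1.66013007e-01]
scene 208 [0.50725256 0.25616927 0.29901299] [0.51434607 0.25002224 0.29964781]
top 102 [0.49563706 0.24850566 0.29901299] [0.49418564 0.24093116 0.30080722]
```

View pics/w4.png

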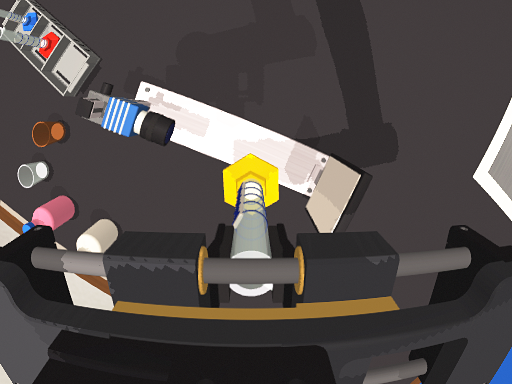

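The wrist view shows the cylinder (foot at (250,182)) between the lens at (170,128) and the panel at (318,195), with its white stripe on the left, towards the lens. Going straight down.

Emit:
jog_arm:
  plan: "0 0 0.3 0 0 0 1;0 0 0.7 0 0 0 1;0 0 0.8 0 0 0 1;0 0 0.8 0 0 0 1;0 0 0.8 0 0 0 1;0 0 0.8 0 0 0 1;0 0 0.8 0 0 0 1;0 0 0.8 0 0 0 1;0 0 0.6 0 0 0 1;0 0 0.24 0 0 0 1"

```text
time_s: 12.45
tcp_pos: [0.5058, 0.2595, 0.2467]
ee_rot: [[-0.859, -0.512, -0.003], [-0.512, 0.859, -0.002], [0.004, -0.0, -1.0]]
wrist_force: [-0.7, -0.4, -1.3]
gripper_width: 0.233
gripper_force: 30.0
```

Emit:
jog_arm:
  plan: "0 0 0 0 0 0 1;0 0 0 0 0 0 1;0 0 0 0 0 0 1;0 0 0 0 0 0 1;0 0 0 0 0 0 1;0 0 0 0 0 0 1;0 0 0 0 0 0 1;0 0 0 0 0 0 1;0 0 0 0 0 0 1;0 0 0 0 0 0 1"

```text
time_s: 13.45
tcp_pos: [0.5068, 0.2602, 0.249]
ee_rot: [[-0.859, -0.513, -0.0], [-0.513, 0.859, -0.0], [0.0, 0.0, -1.0]]
wrist_force: [-0.0, -0.0, -0.5]
gripper_width: 0.233
gripper_force: 30.0
```

```bash
python3 - <<'E'
from h import *
s=r.sense(); R=s["ee_rot"]; print(s["tcp_pos"],R.round(3).tolist(),s["gripper_force"],s["wrist_force"])
im,d,K,T=cap("scene"); np.savez("s4.npz",im=im,d=d,K=K,T=T); X=pts(d,K,T); hsv=cv2.cvtColor(im,cv2.COLOR_RGB2HSV)
m=(abs(hsv[...,0].astype(int)-28)<7)&(hsv[...,1]>140)&(hsv[...,2]>80)&(abs(X[...,1]-.26)<.1)
v,u=np.nonzero(m); (a,b),_=cv2.minEnclosingCircle(np.c_[u,v].astype(np.float32)); print(len(u),a,b,onz(K,T,a,b,s["tcp_pos"][2]-.126+.010))
def pj(p): q=T[:3,:3].T@(np.array(p)-T[:3,3]); return np.array([K[0,2]-K[0,0]*q[0]/q[2],K[1,2]+K[1,1]*q[1]/q[2]])
print("view",pj((.504,.26,.195))-[235,90],"lens",pj((.5208,.142,.195))-[235,90])
A=cv2.resize(im[90:190,235:385],None,fx=5,fy=5,interpolation=cv2.INTER_CUBIC); cv2.imwrite("pics/s4.png",A[...,::-1])
im,d,K,T=wcap("w5"); cv2.imwrite("pics/w5.png",cv2.resize(im[60:300,100:420],None,fx=2.5,fy=2.5,interpolation=cv2.INTER_CUBIC)[...,::-1])
E
```

```text
[0.50675766 0.26016285 0.24900976] [[-0.859, -0.513, -0.0], [-0.513, 0.859, -0.0], [0.0, 0.0, -1.0]] 29.999423758126795 [-0.0351486  -0.02362017 -0.46707531]
211 324.20587158203125 138.5 [0.50433239 0.25827401 0.13300976]
view [92.69296224 34.57799829] lens [57.94451291 45.29849887]
```

View pics/s4.png

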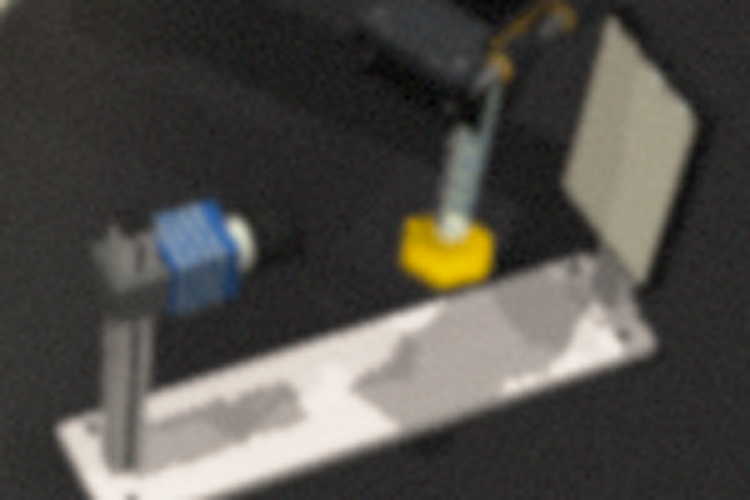

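View pics/w5.png

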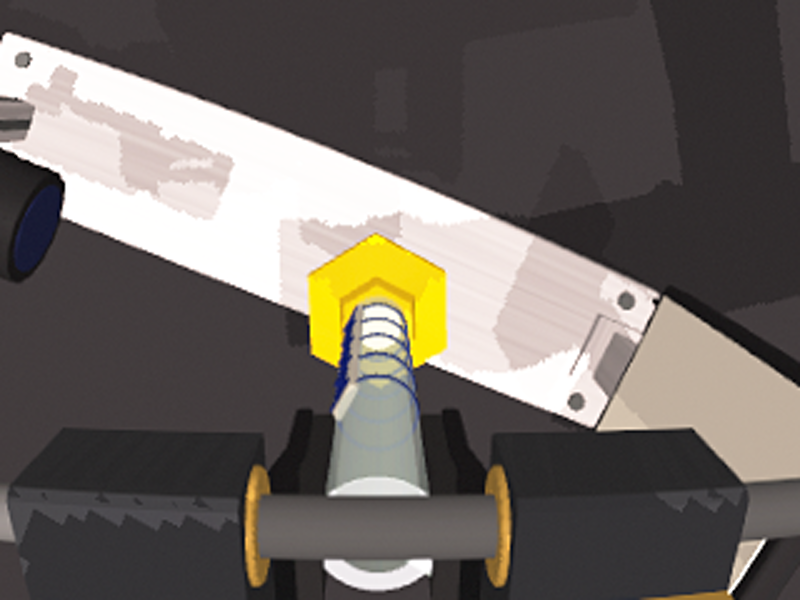

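Both views show the cylinder between lens and panel, with the stripe on the lens side. In the last crop the lens glass is at (37,232), the stripe top at (345,402) and the foot at (377,295). I'll measure the lens and stripe from this close view.

```bash
python3 - <<'E'
from h import *
D=np.load("w5.npz");im,d,K,T,tcp=[D[k] for k in('im','d','K','T','tcp')]
px=lambda x,y:(100+(x+.5)/2.5-.5,60+(y+.5)/2.5-.5)
def depthpt(x,y):
    u,v=px(x,y); o,r_=wray(K,T,u,v); z=-(T[:3,:3].T@r_)[2]
    w=d[int(round(v))-1:int(round(v))+2,int(round(u))-1:int(round(u))+2]; return o+r_/z*np.median(w[w>0])
for p in((37,232),(30,240),(45,215),(58,182),(20,272)): print("lens",p,depthpt(*p).round(4))
def plane(x,y,z): o,r_=wray(K,T,*px(x,y)); return o+r_*(z-o[2])/r_[2]
print("holes",[plane(*p,.014).round(4).tolist() for p in((22,60),(626,301),(576,402))])
print("foot",plane(376,301,tcp[2]-.126+.01), "panel top corner",depthpt(720,400))
# stripe at its top
f=np.array([.504,.260])
for p in((345,402),(337,415),(354,388)):
    e=plane(*p,tcp[2]-.126+.114); print("stripe",e.round(4))
E
```

```text
lens (37, 232) [0.5208 0.1454 0.1975]
lens (30, 240) [0.5241 0.1444 0.1981]
lens (45, 215) [0.5166 0.1435 0.1917]
lens (58, 182) [0.5057 0.1421 0.1897]
lens (20, 272) [0.5341 0.1464 0.2005]
holes [[0.5051, 0.0246, 0.014], [0.4511, 0.3919, 0.014], [0.5165, 0.4016, 0.014]]
foot [0.49988238 0.25539588 0.13301074] panel top corner [0.45763812 0.37709896 0.17538002]
stripe [0.5045 0.2494 0.237 ]
stripe [0.5086 0.2494 0.237 ]
stripe [0.5001 0.2495 0.237 ]
```

The position is within a few mm. I'll cross-check the yaw numerically, using the spout pixels in the two earlier overhead frames and the stripe pixels here.

```bash
python3 - <<'E'
from h import *
for n in("w2","w3"):
    D=np.load(n+".npz");im,K,T=[D[k] for k in('im','K','T')]
    c=np.array([.529,-.1643]); p0=wproj(K,T,(*c,.174)).astype(int); Q=[]
    for v in range(max(p0[1]-25,0),p0[1]+25):
        for u in range(p0[0]-25,p0[0]+25):
            if im[v,u].min()>215:
                o,d=wray(K,T,u,v); Q.append((o+d*(.173-o[2])/d[2])[:2])
    Q=np.array(Q); Q=Q[np.linalg.norm(Q-c,axis=1)<.02]
    for _ in range(4):
        e=Q-c; rr=np.linalg.norm(e,axis=1); k=(rr<.0135)&(rr>.008); 
        A=np.c_[2*Q[k],np.ones(k.sum())]; c=np.linalg.lstsq(A,(Q[k]**2).sum(1),rcond=None)[0][:2]
    e=Q-c; k=np.linalg.norm(e,axis=1)>.0135; m=e[k].mean(0); print(n,c,k.sum(),"spout",np.degrees(np.arctan2(m[1],m[0])),"r",np.linalg.norm(m))
D=np.load("w5.npz");im,K,T=[D[k] for k in('im','K','T')]
sub=im[195:235,228:248]; print(*[''.join('#' if p.min()>190 else '+' if p.min()>150 else 'b' if p[2]>int(p[0])+40 else '.' for p in row) for row in sub],sep='\n')
E
```

```text
w2 [ 0.52888936 -0.16435658] 99 spout -41.12070100542132 r 0.00819389858855696
w3 [ 0.52911016 -0.16401759] 183 spout 53.89052569824534 r 0.00870631205350962
..........bbb...b.##
..........bbb....###
.........bbb....+###
.........bbb....+.##
..........bb....++..
..........bb...+++..
.........bbb.......b
.........bbbb...bbbb
.........bbb.....+++
........bbb..+.+.+++
........bbb....++.+.
.........bb....+++++
........bbb....+..++
........bbb....+++++
.......bbbb....++...
.......bbb.....+..bb
.......bbb......bbb.
......bbbbb....b....
......bbbbb.++++.+++
......bbbb.+##++++++
.......bb..####+++++
......bbb.+###++.+++
......bb.+###+++.+++
......bb.++##++.+.++
......b.+++#++++++++
......b.+#+++.++++++
.....b.++#+++.++++++
.....b.+#++++.++++++
....b.++#+++..++++++
....b.##+++...++++++
......#+++.....+++++
......++++......++++
......+++....+++..++
.............+++++++
............++++++++
.............+++++++
............++++++++
...........+.+++++++
.............+++++++
............++++++++
```

```bash
python3 - <<'E'
from h import *
for n in("w2","w3"):
    D=np.load(n+".npz");im,K,T=[D[k] for k in('im','K','T')]
    c=np.array([.529,-.1642])
    print(n)
    # rim-plane rectified brightness map (min channel) at radius bands vs angle
    for rad in(.0145,.0155,.0165,.0175):
        row=[]
        for a in range(0,360,10):
            p=wproj(K,T,(c[0]+rad*np.cos(np.radians(a)),c[1]+rad*np.sin(np.radians(a)),.172)).astype(np.float32)
            row.append(int(cv2.getRectSubPix(im.min(2),(1,1),(float(p[0]),float(p[1])))[0,0]))
        print(rad,row)
E
```

```text
w2
0.0145 [152, 152, 148, 152, 160, 194, 145, 237, 247, 252, 187, 53, 54, 55, 57, 54, 55, 57, 56, 62, 56, 58, 57, 58, 202, 79, 78, 78, 223, 223, 223, 139, 66, 170, 206, 152]
0.0155 [153, 147, 153, 152, 135, 207, 155, 224, 246, 253, 143, 56, 57, 58, 57, 58, 57, 63, 63, 62, 62, 63, 63, 60, 198, 97, 83, 79, 232, 223, 223, 193, 149, 216, 218, 153]
0.0165 [148, 146, 149, 151, 112, 208, 195, 204, 212, 244, 73, 57, 58, 58, 59, 59, 58, 64, 64, 64, 64, 64, 65, 63, 179, 97, 83, 80, 230, 223, 223, 228, 229, 223, 231, 154]
0.0175 [147, 146, 148, 156, 98, 207, 194, 114, 124, 212, 55, 58, 59, 58, 58, 58, 58, 65, 64, 65, 65, 65, 64, 64, 163, 125, 83, 80, 156, 204, 224, 225, 227, 225, 251, 153]
w3
0.0145 [210, 143, 93, 97, 100, 100, 107, 255, 255, 255, 192, 97, 100, 148, 144, 144, 177, 168, 181, 190, 184, 184, 185, 192, 183, 96, 59, 219, 210, 101, 101, 100, 102, 177, 235, 225]
0.0155 [239, 224, 131, 101, 103, 117, 207, 255, 255, 255, 196, 92, 97, 104, 145, 145, 179, 136, 186, 185, 188, 182, 185, 206, 175, 107, 65, 202, 155, 103, 103, 100, 167, 244, 239, 223]
0.0165 [160, 237, 208, 101, 102, 203, 242, 246, 253, 255, 232, 111, 97, 96, 146, 145, 159, 94, 184, 192, 188, 189, 186, 227, 176, 123, 57, 176, 133, 103, 104, 119, 235, 209, 153, 131]
0.0175 [76, 162, 244, 120, 125, 245, 200, 228, 241, 242, 230, 231, 94, 97, 143, 145, 154, 128, 180, 195, 183, 189, 205, 216, 176, 145, 64, 171, 129, 104, 102, 170, 235, 108, 66, 69]
```

Both frames put the spout at about 84°, so the yaw is about 4° short. A small trim turn, let it settle, then hand in.

Emit:
jog_arm:
  plan: "0 0 0 0 0 -0.2 1;0 0.1 0 0 0 -0.2 1;0 0 0 0 0 0 1;0 0 0 0 0 0 1;0 0 0 0 0 0 1;0 0 0 0 0 0 1;0 0 0 0 0 0 1;0 0 0 0 0 0 1;0 0 0 0 0 0 1;0 0 0 0 0 0 1"

```text
time_s: 14.55
tcp_pos: [0.5054, 0.2623, 0.249]
ee_rot: [[-0.829, -0.56, -0.0], [-0.56, 0.829, -0.0], [0.0, 0.0, -1.0]]
wrist_force: [0.1, 0.5, -1.3]
gripper_width: 0.233
gripper_force: 30.0
```

```bash
python3 - <<'E'
from h import *
s=r.sense(); print(s["tcp_pos"],s["gripper_force"],abs(s["joint_velocities"]).max()); print(r.finish_job())
E
```

```text
[0.50543656 0.262265   0.24904351] 29.999489849433303 0.13739263207898553
the job is handed in; nothing more can be done
None
```

The job is handed in, with no verdict returned: the yellow-foot cylinder is held still and upright midway between lens and panel, and by my measurements it's within a few mm of the view point with its scale within a few degrees of facing the lens.

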